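# Gauge the shaft guide blocks and set out the one that passes

## Robot

A 6-joint arm with a two-finger parallel gripper is mounted at the origin on the work surface. World frame = base frame: x ahead of the robot, y to its left, z up, the work surface at z = 0. Lengths are in m, angles in rad, forces in N, time in s.
With the tool pointing down it reaches from about 0.325 to 0.9 m from the base axis. Payload 6.1 kg.
Tool frame: the origin (TCP) lies at the very end of the fingers, on their centre line; the grasp point (between the pads) lies 19 mm behind it (grasp_offset is the distance from the TCP to the grasp point, in m); z points along the fingers, y is the line along which they close (so a half turn about z gives the same grasp; the last joint's range is limited). The gripper opens to 85 mm and grips with 20 to 120 N. Pads are 22 mm wide; open, the fingers measure 114 mm over their backs; the gripper's body (76 mm by 85 mm) begins 54 mm behind the grasp point. The pads swing forward as they close: fully open they stand 13 mm farther back than shut.
Start: joints at [1.086, 0.22, 1.526, -0, 1.395, -0.126], TCP at [0.219, 0.585, 0.231] pointing down, gripper open.
Joint ranges: [-2.98, 2.98], [-0.91, 2.08], [0.09, 2.57], [-1.24, 4.39], [0.2, 2.65], [-2.68, 2.68]. Speed limits (rad/s): [2.57, 2.57, 3.01, 3.14, 3.14, 3.14].

## Interface

Orientations are given as a 3x3 rotation matrix whose columns are the frame's x, y, z axes.
In Python, from plant import get_obs, get_image, hand_in, recognise, grasp_offset gives the robot as it stands.
- The arm moves only by the tool carry_out, never from a script. Its arguments are lists of equal length, an entry for each row: "slide": the shift along the tool's x, y, z as a fraction of full scale, a list of three; "twist": the turn, a rotation vector about the tool's x, y, z as a fraction of full scale, a list of three; "grip": the opening, from 0 (shut) to 1 (fully open). In form: {"slide": [[x, y, z], ...], "twist": [[rx, ry, rz], ...], "grip": [grip, ...]}. A call has 1 to 20 rows; each row is the pose to reach, as a shift and turn from the pose commanded when the call began, along the tool's axes at that moment; what a row does not reach only later rows make up. Full scale, the value 1, is 0.8 m for a shift and pi/2 rad for a turn. A row lasts 1/12 s, in which the tool goes at most 41.7 mm and 7.16 degrees, less where a joint would pass 70% of its speed; a pose out of reach is approached as far as the arm can. A call with a number of a shift or a turn outside -1 to 1 is refused whole. A call with a gripper value outside its range is refused whole. The fingers move at their own pace and stop on an object; "force" is the grip in N (left out, the last holds). Time passes only in rows, so rows that repeat a pose let the fingers close. It gives the time, the measured TCP pose, the force, the opening and the grip force at its end, in the units of the state.
- get_obs(): the state, without advancing time (a new reading comes with each control period).
- get_image(name): name is "scene" or "top" or "wrist"; returns a dict with "frame" (420x560x3 uint8, red, green, blue), "fx", "fy", "cx", "cy" (pixels), "extrinsics" (4x4, takes a point from camera to world coordinates). Camera axes: x right, y up, looking along -z (the intrinsics and any distortion apply to the point x, -y, -z); pixel columns grow to the right and rows downward; lengths in m; the calibration is good to about 2 mm. A picture is of the moment at which its call begins. There is no depth.
- hand_in(): hands the job in; it is judged then, once.
Trained networks look in a picture, given as the dict that the camera call returned (one of the last four; its "shot" number tells which), for a name from the list of things; names that differ only in an ending like _2 or _b are one class to them, and where a whole thing is asked for, a point or a joint stands for the part that bears it (a point fixed in the world has none). Each returns a list of dicts, best first, with "confidence" (0 to 1); they miss things now and then, are a little off and sometimes report something else, mostly with a low value. They report only what shows in the picture. A call takes as long as a camera call. They do not tell look-alikes from the thing itself.
- recognise(picture, thing): "position" ([x, y, z] in m, in the coordinates of the camera as it stood for that picture, good to about 4 mm: the middle of the surface that is visible of it).
The state is a dict: "time_s": time; "qpos": joint angles; "dq": joint speeds; "joint_efforts": joint torques, N m; "ee_pos": TCP position; "eef_rot": TCP orientation; "contact_force": force on the tool from outside, world axes, zero at the start; "wrist_torque": the same for the moment, N m; "width": opening from 0.0 (shut) to 1.0 (fully open); "grip_force": force on a finger pad.
Only numpy, scipy, OpenCV 4.12 (cv2) and the standard library are available. Lean on these libraries where they do the work, as an engineer would, in place of code of your own. Each camera call takes 0.05 s, during which the arm holds its last target. There are 200 camera calls.

## Task

One of the three shaft guide blocks on the sprung rest has a good bore. Take the pin gauge from its stand and try it gently in the blocks where they stand until you find the one it enters fully home, with its flange down on the block; leave the gauge in that bore. Then pick that block up by its rib with the gauge still in it and set it down gently and flat in the steel tray for the fitter, leaving the other two blocks standing where they are and the jar, beaker and wrench undisturbed; push only lightly with the gauge (25 N on a block is too much).

Things in the scene. Friction and masses are not known exactly. Their poses are not given: they have to be found in the camera images.
- gauge_grip (a point): middle of the handle of the steel pin gauge: round pin 16 mm thick, 28 mm long, tip chamfered 2 mm; above it a flange 30 mm wide, 4 mm thick; above that a square handle 20 x 20 mm, 40 mm high. This point is 20 mm above the flange's top and 52 mm above the pin's tip; z up along the gauge, x and y square to the handle's flats. About 0.11 kg
- gauge: the same gauge; origin at the pin's tip, same axes. It starts upright in the stand, its flange on the stand's top. Fully home in a block (flange on the block's top) the middle of its handle is 41 mm above that block's bore point
- stand: fixed white plastic gauge stand, 48 x 48 x 34 mm, with a 20 mm hole in the middle of its top that holds the gauge loosely; origin at the centre of its underside
- block_a_bore (a point): one of three outwardly identical aluminium guide blocks, 34 mm high: square boss 42 x 42 mm with an upright bore in its middle, mouth 17 mm with a 1 mm chamfer; on its -x side an upright rib 14 mm thick (y), full height, from 21 to 71 mm from the bore axis, to hold it by. This point: on the bore axis, 17 mm above the underside (half-way up); z up, x away from the rib. About 0.2 kg
- block_b_bore (a point): one of three outwardly identical aluminium guide blocks, 34 mm high: square boss 42 x 42 mm with an upright bore in its middle, mouth 17 mm with a 1 mm chamfer; on its -x side an upright rib 14 mm thick (y), full height, from 21 to 71 mm from the bore axis, to hold it by. This point: on the bore axis, 17 mm above the underside (half-way up); z up, x away from the rib. About 0.2 kg
- block_c_bore (a point): one of three outwardly identical aluminium guide blocks, 34 mm high: square boss 42 x 42 mm with an upright bore in its middle, mouth 17 mm with a 1 mm chamfer; on its -x side an upright rib 14 mm thick (y), full height, from 21 to 71 mm from the bore axis, to hold it by. This point: on the bore axis, 17 mm above the underside (half-way up); z up, x away from the rib. About 0.2 kg
- block_a: the same block; origin on the bore axis at its underside, same axes. In just one of the three, a different one each time, the bore is clear to 30 mm depth; in the other two a narrow liner inside stops the gauge firmly once it has entered 8 to 17 mm. The liners sit loose inside and may rattle; they cannot come out
- block_b: the same block; origin on the bore axis at its underside, same axes. In just one of the three, a different one each time, the bore is clear to 30 mm depth; in the other two a narrow liner inside stops the gauge firmly once it has entered 8 to 17 mm. The liners sit loose inside and may rattle; they cannot come out
- block_c: the same block; origin on the bore axis at its underside, same axes. In just one of the three, a different one each time, the bore is clear to 30 mm depth; in the other two a narrow liner inside stops the gauge firmly once it has entered 8 to 17 mm. The liners sit loose inside and may rattle; they cannot come out
- rest: fixed aluminium frame, 132 (x) x 312 (y) x 12 mm, carrying a grey rubber-faced plate, 120 x 300 mm, its top 18 mm above the bench, on which the blocks stand in a row along y, about 90 mm apart. The plate is sprung: pressed down, it stays put up to about 2 N, then yields some 5 N per mm, at most 7 mm, and comes back. Origin at the centre of the frame's underside
- tray: fixed shallow steel tray, 150 (x) x 110 (y) mm outside, walls 3 mm thick and 12 mm high, floor 3 mm thick; origin at the centre of its underside. There is room in it for one block, rib along the tray's x; the block is to lie wholly within the walls
- jar: bystander: small amber jar, 52 mm wide, 75 mm high; origin at its underside
- beaker: bystander: glass beaker, 64 mm wide, 80 mm high; origin at its underside
- wrench: bystander: small wrench 130 mm long lying on the bench
There are look-alikes about, which are no part of the job. What is meant by the gauge is not purple, and is the larger of those in its own colour. Leave any turquoise look-alike of the block_a alone.

How it is judged:
By the outcome, as a careful person would: the job done as asked, in the order asked, and still so for the second after the job is handed in, with the robot touching nothing.
It also fails if it takes over 67 s, if anything falls off the work surface, if the arm or the gripper's body presses on something with over 40 N, if the wrist force passes 120 N, or if a joint passes its speed limit or range.

## Working session

There is one attempt and no reset: what is moved stays moved. The work goes in short steps, Python scripts to look and compute and a tool call to move; the robot and the scene stay as the last step left them, time stands still between calls to the robot, and variables do not carry over. Pictures are saved under pics/ and viewed, at most 11 in all, crops included, and the job is handed in when it is done.

Besides the shell and the picture viewer there is one more tool, called after "Call:" as a command line: name --argument value ..., lists and objects as JSON in quotes. carry_out: Moves the arm, as the interface text tells. Its arguments: {"type":"object","properties":{"slide":{"type":"array","items":{"type":"array","items":{"type":"number","minimum":-1,"maximum":1}}},"twist":{"type":"array","items":{"type":"array","items":{"type":"number","minimum":-1,"maximum":1}}},"grip":{"type":"array","items":{"type":"number"}},"force":{"type":"number"}},"required":["slide","twist","grip"]}

```bash
mkdir -p pics
cat > h.py <<'E'
import numpy as np, cv2
from plant import *
def w(img,p):
    E=np.array(img["extrinsics"]);return (E@np.r_[p,1])[:3]
def px(img,P):
    E=np.array(img["extrinsics"]);c=np.linalg.inv(E)@np.r_[P,1]
    return (img["cx"]+img["fx"]*c[0]/-c[2], img["cy"]-img["fy"]*c[1]/-c[2])
def ray(img,u,v,z):
    E=np.array(img["extrinsics"]);d=E[:3,:3]@np.array([(u-img["cx"])/img["fx"],-(v-img["cy"])/img["fy"],-1]);o=E[:3,3]
    return o+d*(z-o[2])/d[2]
def save(n,f): cv2.imwrite(f"pics/{n}.png",cv2.cvtColor(f,cv2.COLOR_RGB2BGR))
E
python3 - <<'E'
from h import *
o=get_obs();print(o);print(grasp_offset)
fr=[]
for c in ["top","scene"]:
    im=get_image(c);save(c+"0",im["frame"]);print(c,{k:v for k,v in im.items() if k!="frame"})
    for t in ["gauge","stand","block_a","rest","tray","jar","beaker","wrench"]:
        for r in recognise(im,t):
            if r["confidence"]>.2:
                P=w(im,r["position"]);print(t,round(r["confidence"],2),P.round(3),np.round(px(im,P)))
E
```

```text
{'time_s': 0.0, 'qpos': array([ 1.08592848e+00,  2.21243251e-01,  1.52760170e+00, -9.14966870e-06,
        1.39469378e+00, -1.26098044e-01]), 'dq': array([ 0.00131658,  0.00059232, -0.00119639, -0.00028905, -0.00050615,
       -0.00048158]), 'joint_efforts': array([ 1.23174877e-04, -4.96902072e+01, -3.89396596e+01, -5.21805293e-05,
        1.10369810e-02,  2.86340628e-05]), 'ee_pos': array([0.21917517, 0.58466912, 0.23019361]), 'eef_rot': array([[-9.36329944e-01,  3.51120248e-01, -8.99077352e-04],
       [ 3.51121320e-01,  9.36328382e-01, -1.72595909e-03],
       [ 2.35812458e-04, -1.93175241e-03, -9.99998106e-01]]), 'contact_force': array([ 0.01136697,  0.34623279, -0.16311477]), 'wrist_torque': array([-0.01405073, -0.06418   , -0.02262115]), 'grip_force': 0.0, 'width': 1.0042424564688974}
0.0187
top {'fx': 436.3223541120686, 'fy': 436.3223541120686, 'cx': 278.1107060660391, 'cy': 212.26257936941144, 'extrinsics': array([[-0.02447224,  0.99629516, -0.08244435,  0.52480568],
       [-0.99964668, -0.02524333, -0.00832343, -0.0308143 ],
       [-0.01037377,  0.08221153,  0.99656091,  1
[... 1278 characters left out ...]
 0.465 -0.081  0.059] [215. 197.]
gauge 0.49 [ 0.753 -0.1    0.059] [330. 256.]
gauge 0.43 [0.644 0.037 0.044] [316. 207.]
gauge 0.41 [ 0.472 -0.087  0.026] [217. 212.]
stand 0.84 [ 0.473 -0.086  0.024] [218. 213.]
stand 0.65 [0.643 0.211 0.038] [352. 177.]
stand 0.26 [0.634 0.12  0.043] [331. 190.]
block_a 0.94 [0.642 0.038 0.043] [315. 207.]
block_a 0.72 [0.81  0.078 0.025] [396. 234.]
block_a 0.65 [0.635 0.119 0.04 ] [331. 191.]
block_a 0.61 [0.786 0.238 0.026] [412. 196.]
rest 0.7 [0.661 0.026 0.016] [319. 223.]
tray 0.76 [ 0.545 -0.294 -0.002] [168. 293.]
jar 0.74 [0.462 0.242 0.044] [297. 150.]
beaker 0.8 [ 0.757 -0.1    0.056] [331. 258.]
wrench 0.89 [ 0.406 -0.292  0.006] [118. 257.]
```

Run:
```python
import cv2,numpy as np
t=cv2.imread("pics/top0.png")[90:330,110:430];s=cv2.imread("pics/scene0.png")[120:330,80:440]
cv2.imwrite("pics/v1.png",cv2.resize(t,(800,600),interpolation=cv2.INTER_CUBIC))
cv2.imwrite("pics/v2.png",cv2.resize(s,(800,467),interpolation=cv2.INTER_CUBIC))
```

```text
(no output)
```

View pics/v1.png

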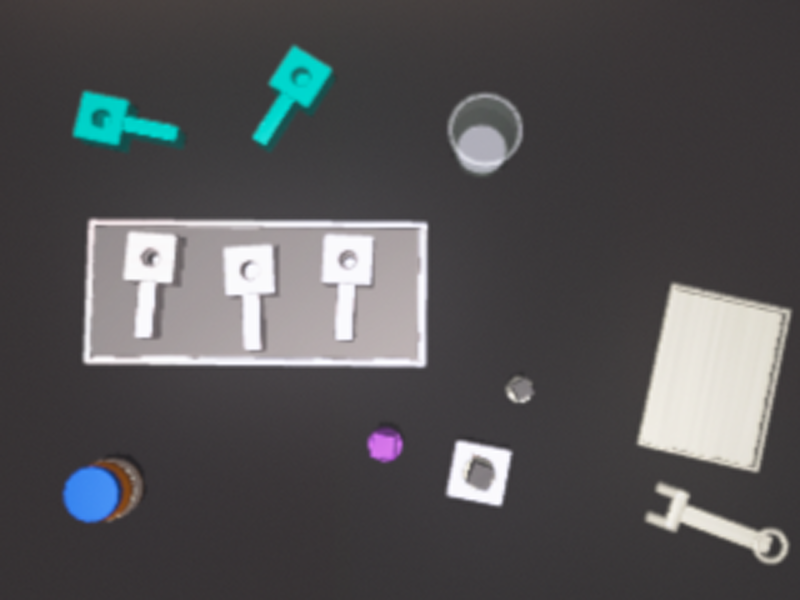

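View pics/v2.png

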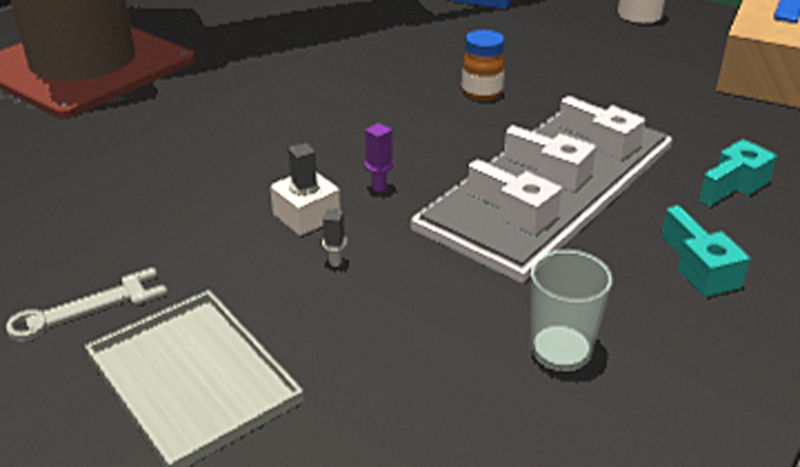

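Top view: the gauge candidates are purple (v1 385,443), a small grey one (519,389) and a larger grey one in the stand (481,472). The last is larger, not purple, and sits in the stand, so it is the gauge. The white blocks on the rest have bores at (150,257), (250,270) and (348,259); the turquoise ones (102,118 and 301,77) are look-alikes. Next is a closer look on the way.

```bash
cat >> h.py <<'E'
def rel(P,yaw):
    "slide/twist for tool pointing down with tool x at world yaw, from present measured pose"
    from scipy.spatial.transform import Rotation as R
    o=get_obs();R0=np.array(o["eef_rot"]);c,s=np.cos(yaw),np.sin(yaw)
    R1=np.array([[c,s,0],[s,-c,0],[0,0,-1.]])
    tw=R.from_matrix(R0.T@R1).as_rotvec()
    return (R0.T@(np.array(P)-o["ee_pos"])/.8).round(4),(tw/(np.pi/2)).round(4)
E
python3 - <<'E'
from h import *
im=get_image("top")
f=lambda u,v,z:ray(im,110+u*.4,90+v*.4,z).round(4)
print("gauge",f(481,472,.078))
for p in [(457,441),(511,450),(502,505),(447,494)]:print("st",f(*p,.034))
for p in [(150,257),(250,270),(348,259)]:print("bore",f(*p,.052))
for p in [(145,337),(253,349),(345,340)]:print("rib",f(*p,.052))
for p in [(672,284),(790,310),(758,470),(638,444)]:print("tray",f(*p,.012))
print("purple",f(385,443,.06),"small",f(519,389,.05))
o=get_obs();print(np.degrees(np.arctan2(o["eef_rot"][1,0],o["eef_rot"][0,0])))
for y in (90,180):print(rel([.43,-.075,.25],np.radians(y)))
wi=get_image("wrist");print((np.linalg.inv(np.block([[o["eef_rot"],o["ee_pos"][:,None]],[np.zeros((1,3)),1]]))@wi["extrinsics"]).round(3))
E
```

```text
gauge [ 0.4595 -0.0709  0.078 ]
st [ 0.4842 -0.0523  0.034 ]
st [ 0.4751 -0.0999  0.034 ]
st [ 0.4271 -0.0905  0.034 ]
st [ 0.4379 -0.0422  0.034 ]
bore [0.6532 0.2154 0.052 ]
bore [0.6394 0.1269 0.052 ]
bore [0.6469 0.04   0.052 ]
rib [0.5824 0.2201 0.052 ]
rib [0.5695 0.125  0.052 ]
rib [0.5754 0.044  0.052 ]
tray [ 0.6213 -0.2535  0.012 ]
tray [ 0.5947 -0.36    0.012 ]
tray [ 0.4507 -0.3236  0.012 ]
tray [ 0.4766 -0.2165  0.012 ]
purple [0.485  0.0105 0.06  ] small [ 0.5287 -0.1074  0.05  ]
159.4400856055072
(array([-0.5362, -0.6802, -0.0234]), array([-0.    , -0.    ,  0.7716]))
(array([-0.5362, -0.6802, -0.0234]), array([-0.    , -0.    , -0.2284]))
[[-0.001  0.958  0.287  0.074]
 [ 1.     0.001 -0.     0.001]
 [-0.     0.287 -0.958 -0.143]
 [ 0.     0.     0.     1.   ]]
```

Call:
carry_out --slide '[[-0.57,-0.662,0.0141],[-0.57,-0.662,0.0141],[-0.57,-0.662,0.0141],[-0.57,-0.662,0.0141],[-0.57,-0.662,0.0141],[-0.57,-0.662,0.0141],[-0.57,-0.662,0.0141],[-0.57,-0.662,0.0141],[-0.57,-0.662,0.0141],[-0.57,-0.662,0.0141],[-0.57,-0.662,0.0141],[-0.57,-0.662,0.0141],[-0.57,-0.662,0.0141],[-0.57,-0.662,0.0141],[-0.57,-0.662,0.0141],[-0.57,-0.662,0.0141],[-0.57,-0.662,0.0141],[-0.57,-0.662,0.0141],[-0.57,-0.662,0.0141],[-0.57,-0.662,0.0141]]' --twist '[[0,0,-0.228],[0,0,-0.228],[0,0,-0.228],[0,0,-0.228],[0,0,-0.228],[0,0,-0.228],[0,0,-0.228],[0,0,-0.228],[0,0,-0.228],[0,0,-0.228],[0,0,-0.228],[0,0,-0.228],[0,0,-0.228],[0,0,-0.228],[0,0,-0.228],[0,0,-0.228],[0,0,-0.228],[0,0,-0.228],[0,0,-0.228],[0,0,-0.228]]' --grip '[0.7,0.7,0.7,0.7,0.7,0.7,0.7,0.7,0.7,0.7,0.7,0.7,0.7,0.7,0.7,0.7,0.7,0.7,0.7,0.7]'

```text
time_s: 2.67
ee_pos: [0.4602, -0.0705, 0.2198]
eef_rot: [[-1.0, 0.001, -0.001], [0.001, 1.0, 0.001], [0.001, 0.001, -1.0]]
contact_force: [0.0, 0.4, -2.0]
width: 0.698
grip_force: 0.0
```

Run:
```python
from h import *
im=get_image("wrist");save("w1",im["frame"]);print(im["fx"],im["extrinsics"].round(3))
for t in ["gauge","gauge_grip"]:
  for r in recognise(im,t):
    P=w(im,r["position"]);print(t,round(r["confidence"],2),P.round(4),np.round(px(im,P)))
print(get_obs()["ee_pos"])
```

```text
329.2471440965819 [[ 0.002 -0.958 -0.286  0.386]
 [ 1.     0.002 -0.    -0.069]
 [ 0.001 -0.286  0.958  0.363]
 [ 0.     0.     0.     1.   ]]
gauge 0.95 [ 0.5245 -0.1135  0.0493] [241. 258.]
gauge 0.92 [0.4812 0.0117 0.0659] [369. 223.]
gauge 0.73 [ 0.4505 -0.0681  0.0751] [284. 193.]
gauge_grip 0.94 [0.4791 0.0109 0.0697] [369. 222.]
gauge_grip 0.73 [ 0.5211 -0.1096  0.051 ] [244. 256.]
gauge_grip 0.66 [ 0.4499 -0.0677  0.0758] [285. 193.]
[ 0.4602194  -0.06959094  0.22005883]
```

View pics/w1.png

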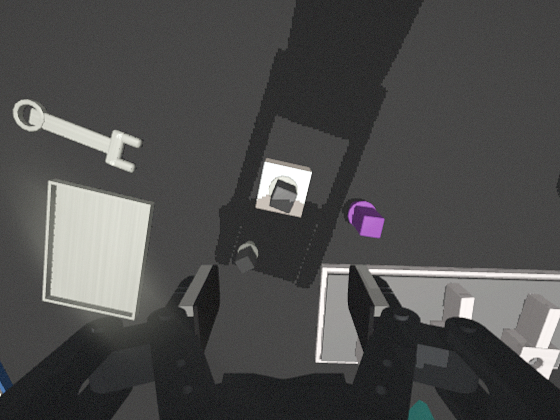

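Wrist view: the large grey gauge in the stand is at (283,194), the small grey one at (246,257) and the purple one at (368,220). I'll enlarge the stand to confirm it and get the handle's angle.

Run:
```python
import cv2,numpy as np
t=cv2.imread("pics/w1.png")[145:275,225:325]
t=cv2.convertScaleAbs(t,alpha=1.6,beta=10)
cv2.imwrite("pics/w1c.png",cv2.resize(t,None,fx=4.6,fy=4.6,interpolation=cv2.INTER_CUBIC))
```

```text
(no output)
```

View pics/w1c.png

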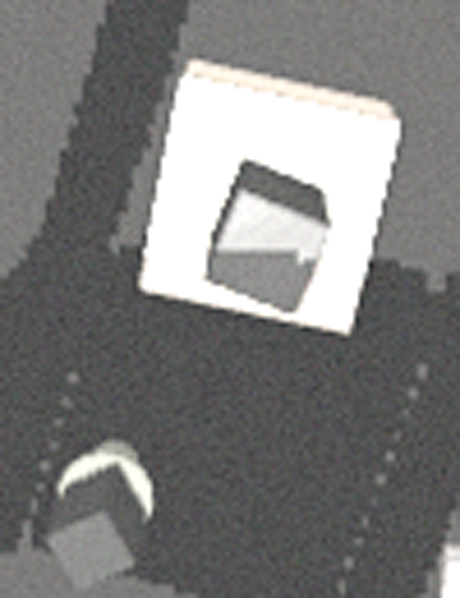

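Run:
```python
from h import *
im=get_image("wrist")
C=np.array([ray(im,225+u/4.6,145+v/4.6,.078) for u,v in [(238,190),(328,225),(298,312),(207,280)]])
print(C.round(4),C.mean(0).round(4))
for i in range(4):
  d=C[(i+1)%4]-C[i];print(np.linalg.norm(d).round(4),np.degrees(np.arctan2(d[1],d[0])).round(1))
S=[ray(im,225+u/4.6,145+v/4.6,.034) for u,v in [(188,72),(398,122),(352,333),(140,290)]]
print(np.mean(S,0))
g=C.mean(0)
for y in (160,165,170): print(y,rel([g[0],g[1],.15],np.radians(y)),rel([g[0],g[1],.045],np.radians(y)))
```

```text
[[ 0.4436 -0.0741  0.078 ]
 [ 0.4505 -0.0568  0.078 ]
 [ 0.4679 -0.0625  0.078 ]
 [ 0.4614 -0.0802  0.078 ]] [ 0.4558 -0.0684  0.078 ]
0.0186 68.4
0.0183 -18.0
0.0189 -110.0
0.0188 161.0
[ 0.45618369 -0.06802315  0.034     ]
160 (array([0.0056, 0.0015, 0.0877]), array([1.000e-04, 2.000e-04, 2.231e-01])) (array([0.0056, 0.0015, 0.2189]), array([1.000e-04, 2.000e-04, 2.231e-01]))
165 (array([0.0056, 0.0015, 0.0877]), array([1.000e-04, 2.000e-04, 1.675e-01])) (array([0.0056, 0.0015, 0.2189]), array([1.000e-04, 2.000e-04, 1.675e-01]))
170 (array([0.0056, 0.0015, 0.0877]), array([1.00e-04, 2.00e-04, 1.12e-01])) (array([0.0056, 0.0015, 0.2189]), array([1.00e-04, 2.00e-04, 1.12e-01]))
```

Call:
carry_out --slide '[[0.0056,0.0015,0.08],[0.0056,0.0015,0.08],[0.0056,0.0015,0.08],[0.0056,0.0015,0.08],[0.0056,0.0015,0.223],[0.0056,0.0015,0.223],[0.0056,0.0015,0.223],[0.0056,0.0015,0.223],[0.0056,0.0015,0.223],[0.0056,0.0015,0.223],[0.0056,0.0015,0.223],[0.0056,0.0015,0.223],[0.0056,0.0015,0.223],[0.0056,0.0015,0.223],[0.0056,0.0015,0.223],[0.0056,0.0015,0.223],[0.0056,0.0015,0.223],[0.0056,0.0015,0.223],[0.0056,0.0015,0.223],[0.0056,0.0015,0.223]]' --twist '[[0,0,0.223],[0,0,0.223],[0,0,0.223],[0,0,0.223],[0,0,0.223],[0,0,0.223],[0,0,0.223],[0,0,0.223],[0,0,0.223],[0,0,0.223],[0,0,0.223],[0,0,0.223],[0,0,0.223],[0,0,0.223],[0,0,0.223],[0,0,0.223],[0,0,0.223],[0,0,0.223],[0,0,0.223],[0,0,0.223]]' --grip '[0.55,0.55,0.55,0.55,0.55,0.55,0.55,0.55,0.55,0.55,0,0,0,0,0,0,0,0,0,0]' --force 40

```text
time_s: 4.53
ee_pos: [0.4582, -0.0703, 0.0442]
eef_rot: [[-0.939, 0.343, 0.004], [0.343, 0.939, -0.001], [-0.005, 0.0, -1.0]]
contact_force: [-0.0, 0.1, 8.6]
width: 0.228
grip_force: 39.3
```

Call:
carry_out --slide '[[0,0,-0.03],[0,0,-0.06],[0,0,-0.15],[0,0,-0.15],[0,0,-0.15],[0,0,-0.15],[0,0,-0.15]]' --twist '[[0,0,0],[0,0,0],[0,0,0],[0,0,0],[0,0,0],[0,0,0],[0,0,0]]' --grip '[0,0,0,0,0,0,0]' --force 60

```text
time_s: 5.12
ee_pos: [0.4558, -0.0695, 0.1617]
eef_rot: [[-0.939, 0.344, 0.0], [0.344, 0.939, -0.0], [-0.0, -0.0, -1.0]]
contact_force: [-0.6, -0.5, -1.0]
width: 0.223
grip_force: 60.2
```

Run:
```python
from h import *
o=get_obs();print(o["ee_pos"],o["contact_force"],o["width"],o["grip_force"])
im=get_image("wrist");save("w2",im["frame"])
for r in recognise(im,"block_a_bore")+recognise(im,"gauge"):
    P=w(im,r["position"]);print(round(r["confidence"],2),P.round(4),np.round(px(im,P)))
g=o["ee_pos"]
print(rel([.6469,.04,.19],np.radians(160)))
```

```text
[ 0.45578033 -0.0695489   0.16168749] [-0.63309281 -0.49485087 -0.95890993] 0.22312291465792064 60.24436712265015
0.64 [0.6165 0.1219 0.0448] [545. 304.]
0.83 [0.4794 0.0091 0.0657] [391. 214.]
0.7 [ 0.4481 -0.064   0.1911] [288. 294.]
(array([-0.1785,  0.2108, -0.0381]), array([-0.0001, -0.002 , -0.0012]))
```

View pics/w2.png

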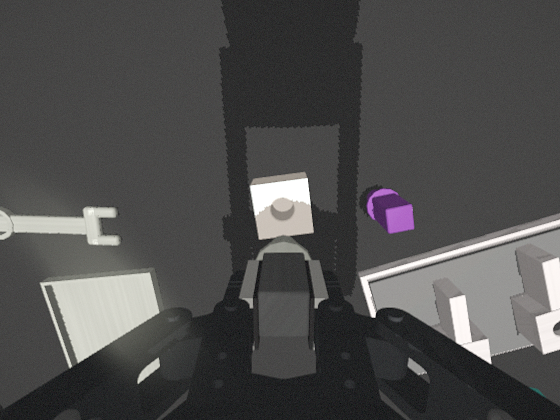

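Gauge is held square at (283,300); the stand at (283,205) is now empty. Next I hover over the rest and measure all three bores.

Run:
```python
from h import *
o=get_obs();im=get_image("wrist");p=ray(im,283,237,.1555)
print("rim rel tool",(o["eef_rot"].T@(p-o["ee_pos"])).round(4))
print(rel([.62,.125,.20],np.pi))
```

```text
rim rel tool [0.0201 0.0007 0.0046]
(array([-0.1102,  0.299 , -0.0503]), array([ 0.0003, -0.0019, -0.2234]))
```

Call:
carry_out --slide '[[-0.11,0.299,-0.05],[-0.11,0.299,-0.05],[-0.11,0.299,-0.05],[-0.11,0.299,-0.05],[-0.11,0.299,-0.05],[-0.11,0.299,-0.05],[-0.11,0.299,-0.05],[-0.11,0.299,-0.05],[-0.11,0.299,-0.05],[-0.11,0.299,-0.05],[-0.11,0.299,-0.05]]' --twist '[[0,0,-0.2234],[0,0,-0.2234],[0,0,-0.2234],[0,0,-0.2234],[0,0,-0.2234],[0,0,-0.2234],[0,0,-0.2234],[0,0,-0.2234],[0,0,-0.2234],[0,0,-0.2234],[0,0,-0.2234]]' --grip '[0,0,0,0,0,0,0,0,0,0,0]'

```text
time_s: 6.23
ee_pos: [0.6198, 0.1235, 0.2008]
eef_rot: [[-1.0, 0.001, -0.002], [0.001, 1.0, -0.0], [0.002, -0.0, -1.0]]
contact_force: [-0.4, 0.1, -1.7]
width: 0.223
grip_force: 60.3
```

Run:
```python
from h import *
o=get_obs();print(o["ee_pos"],o["contact_force"])
im=get_image("wrist");save("w3",im["frame"])
for r in recognise(im,"block_a_bore"):
    P=w(im,r["position"]);print(round(r["confidence"],2),P.round(4),np.round(px(im,P)))
s=get_image("scene");save("s3",s["frame"])
u,v=map(int,px(s,[.62,.125,.17]));print(u,v)
a=cv2.resize(im["frame"][120:350,120:460],(800,541),interpolation=cv2.INTER_CUBIC);save("w3c",a)
```

```text
[0.61977387 0.12345877 0.20082751] [-0.44851235  0.05670224 -1.66257358]
0.69 [0.6382 0.216  0.0528] [382. 222.]
0.56 [0.8078 0.1024 0.0321] [264. 360.]
0.53 [0.7662 0.2844 0.0027] [419. 313.]
0.31 [0.6254 0.1264 0.0531] [285. 209.]
332 135
```

View pics/w3c.png

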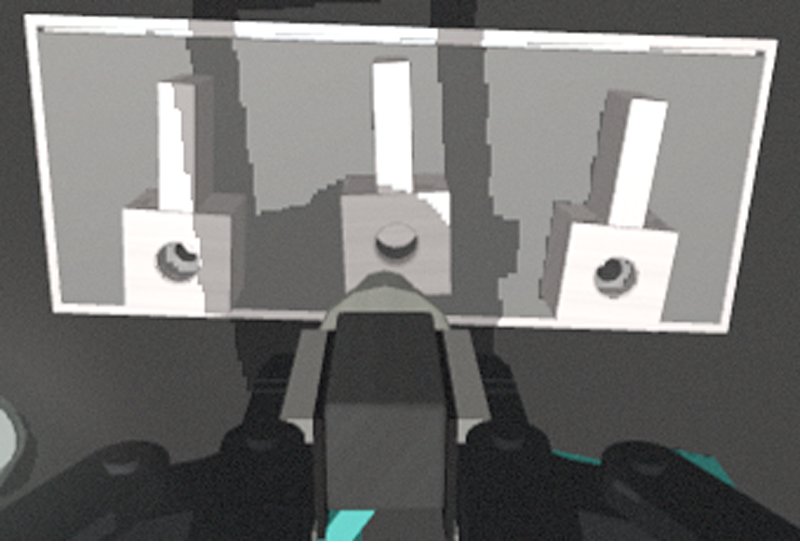

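Run:
```python
from h import *
from scipy.optimize import least_squares
o=get_obs();im=get_image("wrist");T=o["ee_pos"];R=o["eef_rot"]
c=lambda u,v:(120+u*.425,120+v*.425)
for p in [(179,261),(396,243),(615,277)]:print("bore",ray(im,*c(*p),.052).round(4))
# rib top corners -> rib axis
for q in [((176,80),(176,210)),((392,63),(393,192)),((649,97),(628,226))]:
    a,b=[ray(im,*c(*p),.052) for p in q];print("rib yaw",np.degrees(np.arctan2(*(b-a)[[1,0]])).round(1),b.round(4))
obs=[c(337,313),c(433,313),c(327,402),c(445,402),c(385,272)]
def f(q):
    x,y,z=q  # gauge handle middle in tool frame
    pts=[(x+.01,y-.01,z+.02),(x+.01,y+.01,z+.02),(x+.01,y-.01,z-.02),(x+.01,y+.01,z-.02),(x+.015,y,z+.02)]
    return np.ravel([np.subtract(px(im,T+R@np.array(p)),ob) for p,ob in zip(pts,obs)])
s=least_squares(f,[0,0,-.02]);print(s.x.round(4),s.fun.round(1))
```

```text
bore [0.6477 0.0429 0.052 ]
bore [0.6404 0.1295 0.052 ]
bore [0.6549 0.2176 0.052 ]
rib yaw -4.5 [0.6266 0.0434 0.052 ]
rib yaw 0.5 [0.6195 0.1283 0.052 ]
rib yaw -3.9 [0.6336 0.2209 0.052 ]
[ 0.0008  0.0014 -0.0106] [ 0.4 -2.6 -0.2 -2.6 -1.3 -0.1  1.  -0.1  0.1  5.4]
```

Call:
carry_out --slide '[[-0.0265,0.0056,0.06],[-0.0265,0.0056,0.12],[-0.0265,0.0056,0.12],[-0.0265,0.0056,0.12],[-0.0265,0.0056,0.12],[-0.0265,0.0056,0.12],[-0.0265,0.0056,0.12]]' --twist '[[0,0,0],[0,0,0],[0,0,0],[0,0,0],[0,0,0],[0,0,0],[0,0,0]]' --grip '[0,0,0,0,0,0,0]'

```text
time_s: 7.02
ee_pos: [0.6439, 0.1293, 0.1088]
eef_rot: [[-1.0, 0.0, 0.005], [0.0, 1.0, 0.0], [-0.005, 0.0, -1.0]]
contact_force: [1.1, -0.4, -1.2]
width: 0.223
grip_force: 60.2
```

Run:
```python
from h import *
o=get_obs();print(o["ee_pos"],o["contact_force"],o["eef_rot"][2])
im=get_image("wrist");s=get_image("scene")
a=cv2.resize(im["frame"][170:300,210:370],(480,390),interpolation=cv2.INTER_CUBIC)
u,v=map(int,px(s,[.64,.128,.07]));print(u,v)
b=cv2.resize(s["frame"][v-49:v+49,u-40:u+40],(318,390),interpolation=cv2.INTER_CUBIC)
save("c4",np.hstack([a,b]))
```

```text
[0.64393052 0.12925449 0.1087753 ] [ 1.10603096 -0.35493406 -1.16631666] [-4.84726249e-03  3.57986771e-04 -9.99988188e-01]
335 178
```

View pics/c4.png

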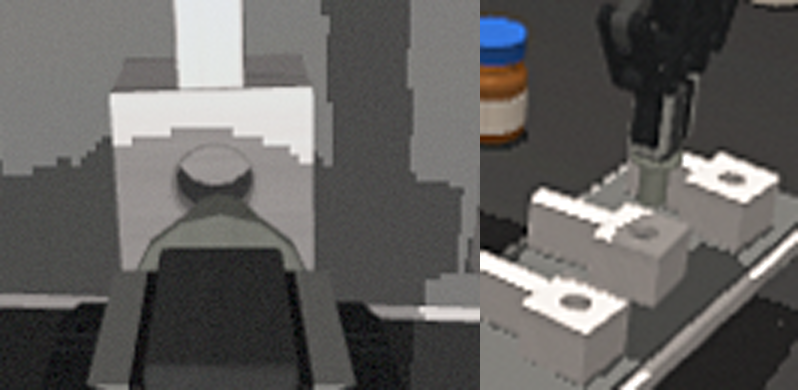

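Run:
```python
from h import *
from scipy.optimize import least_squares
o=get_obs();im=get_image("wrist");T=o["ee_pos"];R=o["eef_rot"];print(T)
obs=[(210+155/3,170+250/3),(210+283/3,170+250/3),(281.7,235)]
def f(q):
    x,z=q
    pts=[(x+.01,-.01,z+.02),(x+.01,.01,z+.02),(x+.006,0,z+.052)]
    return np.ravel([np.subtract(px(im,T+R@np.array(p)),ob) for p,ob in zip(pts,obs)])
s=least_squares(f,[0,-.01]);print(s.x.round(4),s.fun.round(1))
tip=T+R@np.array([s.x[0],0,s.x[1]+.052]);print("tip",tip.round(4),"bore",ray(im,281.7,229.3,.052).round(4))
```

```text
[0.64357797 0.12932971 0.10836376]
[ 0.0044 -0.0218] [-2.5 -0.7 -1.9 -0.8 -0.5  1.8]
tip [0.6393 0.1293 0.0781] bore [0.6379 0.1295 0.052 ]
```

Run:
```python
from h import *
o=get_obs();im=get_image("wrist");T=o["ee_pos"];print(T)
for z in (.066,.070,.074,.078):
  p=ray(im,281.7,235,z);print(z,p.round(4),"axis rel tcp x",(p[0]+.006-T[0]).round(4))
g=ray(im,281.7,170+250/3,T[2]-.006);print(g[0]+.01-T[0])
```

```text
[0.64326459 0.12931219 0.10789104]
0.066 [0.6362 0.1296 0.066 ] axis rel tcp x -0.0011
0.07 [0.6347 0.1296 0.07  ] axis rel tcp x -0.0026
0.074 [0.6332 0.1296 0.074 ] axis rel tcp x -0.004
0.078 [0.6318 0.1296 0.078 ] axis rel tcp x -0.0055
-0.0006708084587256913
```

Call:
carry_out --slide '[[0,0.001,0.003],[0,0.001,0.006],[0,0.001,0.009],[0,0.001,0.0115],[0,0.001,0.014],[0,0.001,0.016],[0,0.001,0.018],[0,0.001,0.02],[0,0.001,0.021],[0,0.001,0.021],[0,0.001,0.021]]' --twist '[[0,0,0],[0,0,0],[0,0,0],[0,0,0],[0,0,0],[0,0,0],[0,0,0],[0,0,0],[0,0,0],[0,0,0],[0,0,0]]' --grip '[0,0,0,0,0,0,0,0,0,0,0]'

```text
time_s: 8.13
ee_pos: [0.6422, 0.1298, 0.0892]
eef_rot: [[-1.0, 0.0, 0.0], [0.0, 1.0, -0.0], [-0.0, -0.0, -1.0]]
contact_force: [-0.9, -1.8, 1.8]
width: 0.224
grip_force: 60.6
```

Call:
carry_out --slide '[[0,0,0.0015],[0,0,0.003],[0,0,0.004],[0,0,0.004],[0,0,0.004]]' --twist '[[0,0,0],[0,0,0],[0,0,0],[0,0,0],[0,0,0]]' --grip '[0,0,0,0,0]'

```text
time_s: 8.55
ee_pos: [0.6425, 0.1297, 0.0871]
eef_rot: [[-1.0, 0.0, 0.001], [0.0, 1.0, -0.001], [-0.001, -0.001, -1.0]]
contact_force: [-4.2, -1.7, 8.9]
width: 0.226
grip_force: 61.6
```

Call:
carry_out --slide '[[0.001,-0.0005,0],[0.002,-0.001,0],[0.0025,-0.001,0],[0.0025,-0.001,0.001],[0.0025,-0.001,0.002]]' --twist '[[0,0,0],[0,0,0],[0,0,0],[0,0,0],[0,0,0]]' --grip '[0,0,0,0,0]'

```text
time_s: 8.97
ee_pos: [0.6404, 0.1293, 0.0838]
eef_rot: [[-1.0, 0.0, 0.001], [0.0, 1.0, 0.0], [-0.001, 0.0, -1.0]]
contact_force: [2.1, -0.5, 0.2]
width: 0.226
grip_force: 60.3
```

Call:
carry_out --slide '[[-0.0006,0,0.0015],[-0.0006,0,0.003],[-0.0006,0,0.0045],[-0.0006,0,0.006],[-0.0006,0,0.006],[-0.0006,0,0.006]]' --twist '[[0,0,0],[0,0,0],[0,0,0],[0,0,0],[0,0,0],[0,0,0]]' --grip '[0,0,0,0,0,0]'

```text
time_s: 9.47
ee_pos: [0.6401, 0.1294, 0.0788]
eef_rot: [[-1.0, -0.0, -0.001], [-0.0, 1.0, 0.0], [0.001, 0.0, -1.0]]
contact_force: [1.4, 0.3, -1.0]
width: 0.227
grip_force: 60.2
```

Call:
carry_out --slide '[[-0.0005,0,0.0015],[-0.0005,0,0.003],[-0.0005,0,0.0045],[-0.0005,0,0.0055],[-0.0005,0,0.006],[-0.0005,0,0.006]]' --twist '[[0,0,0],[0,0,0],[0,0,0],[0,0,0],[0,0,0],[0,0,0]]' --grip '[0,0,0,0,0,0]'

```text
time_s: 9.97
ee_pos: [0.6407, 0.1293, 0.0742]
eef_rot: [[-1.0, -0.0, -0.0], [-0.0, 1.0, -0.0], [0.0, -0.0, -1.0]]
contact_force: [-0.3, -0.6, -1.8]
width: 0.227
grip_force: 60.2
```

Call:
carry_out --slide '[[0,0,0.0015],[0,0,0.003],[0,0,0.0045],[0,0,0.006],[0,0,0.0075],[0,0,0.0075],[0,0,0.0075]]' --twist '[[0,0,0],[0,0,0],[0,0,0],[0,0,0],[0,0,0],[0,0,0],[0,0,0]]' --grip '[0,0,0,0,0,0,0]'

```text
time_s: 10.55
ee_pos: [0.6408, 0.1292, 0.0682]
eef_rot: [[-1.0, 0.0, -0.0], [0.0, 1.0, -0.0], [0.0, -0.0, -1.0]]
contact_force: [0.1, 0.3, -0.7]
width: 0.224
grip_force: 60.3
```

Call:
carry_out --slide '[[0,0,0.0015],[0,0,0.003],[0,0,0.0045],[0,0,0.006],[0,0,0.007],[0,0,0.007],[0,0,0.007]]' --twist '[[0,0,0],[0,0,0],[0,0,0],[0,0,0],[0,0,0],[0,0,0],[0,0,0]]' --grip '[0,0,0,0,0,0,0]'

```text
time_s: 11.13
ee_pos: [0.6409, 0.1292, 0.0627]
eef_rot: [[-1.0, 0.0, -0.0], [0.0, 1.0, -0.0], [0.0, -0.0, -1.0]]
contact_force: [0.1, -0.2, -1.0]
width: 0.227
grip_force: 60.3
```

Call:
carry_out --slide '[[0,0,0.0012],[0,0,0.0024],[0,0,0.0036],[0,0,0.0036],[0,0,0.0036]]' --twist '[[0,0,0],[0,0,0],[0,0,0],[0,0,0],[0,0,0]]' --grip '[0,0,0,0,0]'

```text
time_s: 11.55
ee_pos: [0.6412, 0.1292, 0.0613]
eef_rot: [[-1.0, -0.0, 0.0], [-0.0, 1.0, -0.0], [-0.0, -0.0, -1.0]]
contact_force: [-3.7, -1.0, 6.5]
width: 0.224
grip_force: 61.5
```

Call:
carry_out --slide '[[0,0,0],[0,0,0],[0,0,0],[0,0,0],[0,0,0],[0,0,0],[0,0,-0.03],[0.03,0,-0.08],[0.03,0,-0.17],[0.03,0,-0.17],[0.03,0,-0.17],[0.03,0,-0.17],[0.03,0,-0.17]]' --twist '[[0,0,0],[0,0,0],[0,0,0],[0,0,0],[0,0,0],[0,0,0],[0,0,0],[0,0,0],[0,0,0],[0,0,0],[0,0,0],[0,0,0],[0,0,0]]' --grip '[0.5,0.5,0.5,0.5,0.5,0.5,0.5,0.5,0.5,0.5,0.5,0.5,0.5]'

```text
time_s: 12.63
ee_pos: [0.6168, 0.1292, 0.1958]
eef_rot: [[-1.0, 0.0, 0.0], [0.0, 1.0, -0.0], [-0.0, -0.0, -1.0]]
contact_force: [-0.0, -0.2, -1.2]
width: 0.498
grip_force: 0.0
```

Run:
```python
from h import *
o=get_obs();print(o["ee_pos"],o["contact_force"])
im=get_image("wrist");s=get_image("scene")
a=cv2.resize(im["frame"][100:300,180:380],(520,520),interpolation=cv2.INTER_CUBIC)
b=cv2.resize(s["frame"][140:240,295:345],(260,520),interpolation=cv2.INTER_CUBIC)
save("c5",np.hstack([a,b]))
```

```text
[0.61680344 0.12920329 0.19575801] [-0.04565915 -0.19493012 -1.22419761]
```

View pics/c5.png

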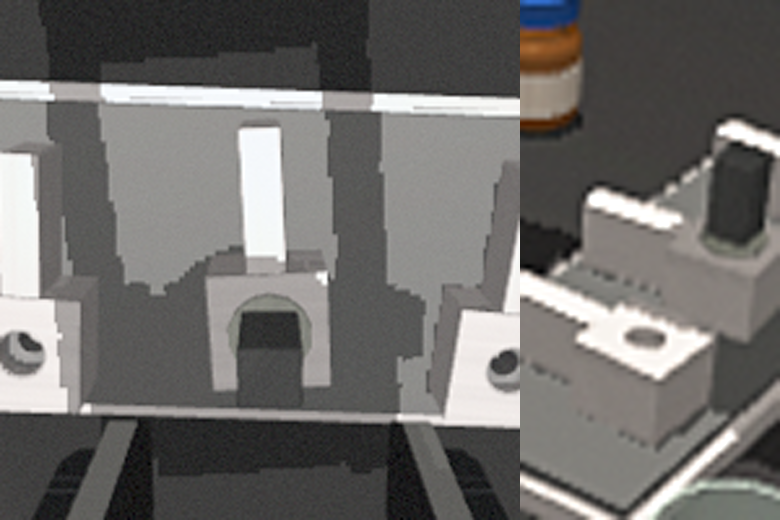

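Picture: gauge flange is flat on block b's boss at (270,325) and the scene view agrees, so this is the good bore. Now the rib, whose end is at (260,126).

Run:
```python
from h import *
im=get_image("wrist");c=lambda u,v:ray(im,180+u/2.6,100+v/2.6,.052)
e=(c(238,127)+c(281,126))/2;b=(c(245,260)+c(286,260))/2
d=(b-e)/np.linalg.norm(b-e);print(e,b,np.linalg.norm(b-e),np.degrees(np.arctan2(d[1],d[0])))
g=e+d*.014;print(g,get_obs()["ee_pos"])
yaw=np.arctan2(d[1],d[0])+np.pi
print(rel([g[0],g[1],.12],yaw),rel([g[0],g[1],.027],yaw))
```

```text
[0.56618391 0.12736911 0.052     ] [0.61105066 0.1292472  0.052     ] 0.044906044665769786 2.3969544240141074
[0.58017166 0.12795463 0.052     ] [0.61575643 0.12912266 0.19362408]
(array([ 0.0441, -0.0014,  0.0922]), array([-0.0001, -0.0024, -0.0267])) (array([ 0.0437, -0.0014,  0.2084]), array([-0.0001, -0.0024, -0.0267]))
```

Call:
carry_out --slide '[[0.0423,-0.0018,0.03],[0.0423,-0.0018,0.08],[0.0423,-0.0018,0.09],[0.0423,-0.0018,0.13],[0.0423,-0.0018,0.17],[0.0423,-0.0018,0.19],[0.0423,-0.0018,0.2],[0.0423,-0.0018,0.208],[0.0423,-0.0018,0.208],[0.0423,-0.0018,0.208],[0.0423,-0.0018,0.208]]' --twist '[[0,0,-0.0267],[0,0,-0.0267],[0,0,-0.0267],[0,0,-0.0267],[0,0,-0.0267],[0,0,-0.0267],[0,0,-0.0267],[0,0,-0.0267],[0,0,-0.0267],[0,0,-0.0267],[0,0,-0.0267]]' --grip '[0.45,0.45,0.45,0.45,0.45,0.45,0.45,0.45,0.45,0.45,0.45]'

```text
time_s: 13.7
ee_pos: [0.5846, 0.1279, 0.0312]
eef_rot: [[-0.999, -0.042, 0.003], [-0.042, 0.999, 0.0], [-0.003, 0.0, -1.0]]
contact_force: [-0.1, -0.5, 0.5]
width: 0.453
grip_force: 0.0
```

Call:
carry_out --slide '[[0,0,0],[0,0,0],[0,0,0],[0,0,0],[0,0,0],[0,0,0],[0,0,0],[0,0,0],[0,0,0],[0,0,0],[0,0,0]]' --twist '[[0,0,0],[0,0,0],[0,0,0],[0,0,0],[0,0,0],[0,0,0],[0,0,0],[0,0,0],[0,0,0],[0,0,0],[0,0,0]]' --grip '[0,0,0,0,0,0,0,0,0,0,0]' --force 70

```text
time_s: 14.62
ee_pos: [0.584, 0.1278, 0.0302]
eef_rot: [[-0.999, -0.042, 0.002], [-0.042, 0.999, 0.0], [-0.002, -0.0, -1.0]]
contact_force: [0.6, -0.0, 5.7]
width: 0.148
grip_force: 70.3
```

Call:
carry_out --slide '[[0,0,-0.002],[0,0,-0.006],[0,0,-0.012],[0,0,-0.03],[0,0,-0.06],[0,0,-0.1],[0,0,-0.1],[0,0,-0.1],[0,0,-0.1]]' --twist '[[0,0,0],[0,0,0],[0,0,0],[0,0,0],[0,0,0],[0,0,0],[0,0,0],[0,0,0],[0,0,0]]' --grip '[0,0,0,0,0,0,0,0,0]' --force 100

```text
time_s: 15.37
ee_pos: [0.5819, 0.1278, 0.1083]
eef_rot: [[-0.999, -0.042, -0.002], [-0.042, 0.999, -0.0], [0.002, -0.0, -1.0]]
contact_force: [0.0, -0.2, -4.0]
width: 0.137
grip_force: 98.2
```

Run:
```python
from h import *
o=get_obs();print(o["ee_pos"],o["contact_force"],o["wrist_torque"],o["width"])
s=get_image("scene");w_=get_image("wrist");t=get_image("top")
u,v=map(int,px(s,o["ee_pos"]+[.03,0,.01]))
b=cv2.resize(s["frame"][v-60:v+60,u-60:u+60],(400,400),interpolation=cv2.INTER_CUBIC)
a=cv2.resize(t["frame"][195:290,355:440],(358,400),interpolation=cv2.INTER_CUBIC)
save("c6",np.hstack([b,a]))
# tray corners
c=np.array([ray(t,110+p*.4,90+q*.4,.012) for p,q in [(672,284),(790,310),(758,470),(638,444)]]);m=c.mean(0)
d=(c[0]+c[1]-c[2]-c[3])/2;yaw=np.arctan2(d[1],d[0]);print(m,np.degrees(yaw),np.linalg.norm(d))
for r in recognise(t,"tray")[:1]:print(w(t,r["position"]))
```

```text
[0.58191905 0.12777958 0.10833468] [ 0.00789413 -0.23058603 -4.03540978] [-0.00585244  0.17828051  0.00140678] 0.13719255924339424
[ 0.53584373 -0.28842517  0.012     ] -14.258258810118521 0.1489529791951387
[ 0.53819486 -0.2912967   0.00258417]
```

View pics/c6.png

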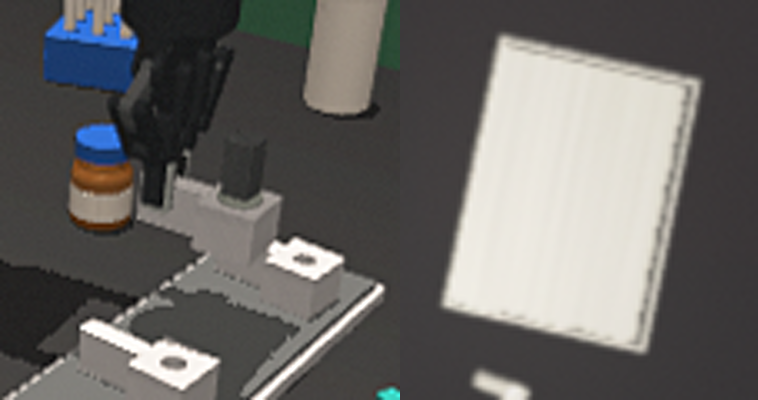

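Picture: the block with the gauge hangs level in the gripper at (235,205). The other two blocks still stand at (160,370) and (300,265), and the tray on the right is empty. Carrying it to the tray.

Call:
carry_out --slide '[[0,0,-0.03],[0.005,-0.02,-0.05],[0.01,-0.05,-0.05],[0.02,-0.08,-0.05],[0.03,-0.11,-0.05],[0.035,-0.14,-0.05],[0.04,-0.17,-0.05],[0.05,-0.2,-0.05],[0.055,-0.23,-0.05],[0.06,-0.26,-0.05],[0.07,-0.29,-0.05],[0.075,-0.32,-0.05],[0.08,-0.35,-0.05],[0.09,-0.38,-0.05],[0.095,-0.41,-0.05],[0.1,-0.44,-0.05],[0.11,-0.47,-0.05],[0.115,-0.49,-0.05],[0.1175,-0.5,-0.05],[0.1175,-0.5042,-0.05]]' --twist '[[0,0,0],[0,0,0.01],[0,0,0.02],[0,0,0.03],[0,0,0.04],[0,0,0.05],[0,0,0.06],[0,0,0.07],[0,0,0.08],[0,0,0.09],[0,0,0.1],[0,0,0.11],[0,0,0.12],[0,0,0.13],[0,0,0.14],[0,0,0.15],[0,0,0.16],[0,0,0.17],[0,0,0.18],[0,0,0.185]]' --grip '[0,0,0,0,0,0,0,0,0,0,0,0,0,0,0,0,0,0,0,0]'

```text
time_s: 17.23
ee_pos: [0.5052, -0.2801, 0.1486]
eef_rot: [[-0.969, 0.249, -0.001], [0.249, 0.969, 0.001], [0.002, 0.0, -1.0]]
contact_force: [0.8, 0.2, -3.1]
width: 0.136
grip_force: 98.3
```

Call:
carry_out --slide '[[0,0,0],[0,0,0.02],[0,0,0.04],[0,0,0.06],[0,0,0.08],[0,0,0.1],[0,0,0.11],[0,0,0.11],[0,0,0.11],[0,0,0.11]]' --twist '[[0,0,0],[0,0,0],[0,0,0],[0,0,0],[0,0,0],[0,0,0],[0,0,0],[0,0,0],[0,0,0],[0,0,0]]' --grip '[0,0,0,0,0,0,0,0,0,0]'

```text
time_s: 18.07
ee_pos: [0.507, -0.2792, 0.0627]
eef_rot: [[-0.969, 0.245, 0.001], [0.245, 0.969, -0.001], [-0.002, -0.001, -1.0]]
contact_force: [0.1, -0.6, -2.8]
width: 0.139
grip_force: 98.3
```

Run:
```python
from h import *
o=get_obs();print(o["ee_pos"],o["eef_rot"].round(3),o["contact_force"],o["width"])
w_=get_image("wrist");s=get_image("scene")
a=w_["frame"];b=cv2.resize(s["frame"][205:345,95:245],(450,420),interpolation=cv2.INTER_CUBIC)
a=a[:,105:455]
save("c7",np.hstack([a,b]))
# expected tray outline in wrist
y=np.radians(-14.26);d=np.array([np.cos(y),np.sin(y)]);n=np.array([-d[1],d[0]])
for sx,sy in [(1,1),(1,-1),(-1,-1),(-1,1)]:
  p=np.array([.536,-.287])+sx*.075*d+sy*.055*n;print(np.round(px(w_,[*p,.012])),np.round(px(s,[*p,.012])))
```

```text
[ 0.50696794 -0.27918676  0.06265923] [[-0.969  0.245  0.001]
 [ 0.245  0.969 -0.001]
 [-0.002 -0.001 -1.   ]] [ 0.07546009 -0.59035164 -2.82293081] 0.1391613491555453
[358. 378.] [216. 294.]
[205. 378.] [156. 327.]
[188. 170.] [118. 274.]
[375. 170.] [174. 249.]
```

View pics/c7.png

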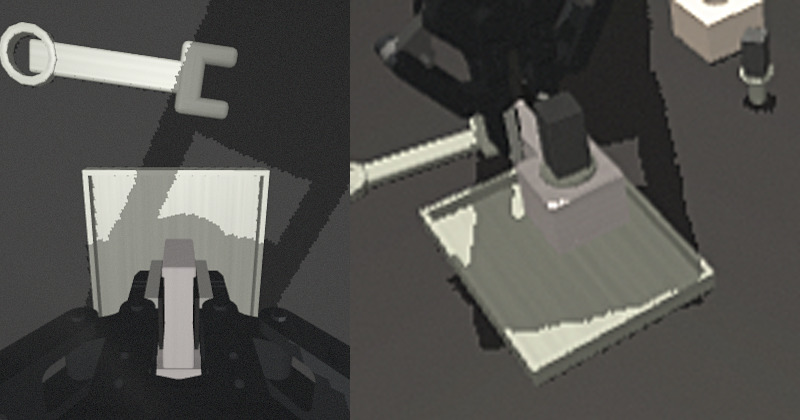

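Wrist view: the tray's near corners are at (83,170) and (270,170), exactly as predicted, and the rib is centred between the walls at col 178. Lowering.

Call:
carry_out --slide '[[0,0,0.01],[0,0,0.02],[0,0,0.03],[0,0,0.038],[0,0,0.044],[0,0,0.048],[0,0,0.048],[0,0,0.048],[0,0,0.048]]' --twist '[[0,0,0],[0,0,0],[0,0,0],[0,0,0],[0,0,0],[0,0,0],[0,0,0],[0,0,0],[0,0,0]]' --grip '[0,0,0,0,0,0,0,0,0]'

```text
time_s: 18.92
ee_pos: [0.5063, -0.2794, 0.0234]
eef_rot: [[-0.969, 0.246, 0.0], [0.246, 0.969, -0.0], [-0.001, -0.0, -1.0]]
contact_force: [1.2, 0.2, -3.8]
width: 0.136
grip_force: 98.3
```

Call:
carry_out --slide '[[0,0,0.001],[0,0,0.002],[0,0,0.003],[0,0,0.004],[0,0,0.005],[0,0,0.006],[0,0,0.006],[0,0,0.006]]' --twist '[[0,0,0],[0,0,0],[0,0,0],[0,0,0],[0,0,0],[0,0,0],[0,0,0],[0,0,0]]' --grip '[0,0,0,0,0,0,0,0]'

```text
time_s: 19.58
ee_pos: [0.506, -0.2791, 0.0182]
eef_rot: [[-0.969, 0.246, -0.0], [0.246, 0.969, 0.0], [0.0, 0.0, -1.0]]
contact_force: [-0.2, 0.5, -3.6]
width: 0.137
grip_force: 98.3
```

Call:
carry_out --slide '[[0,0,0.001],[0,0,0.002],[0,0,0.003],[0,0,0.003],[0,0,0.003],[0,0,0.003]]' --twist '[[0,0,0],[0,0,0],[0,0,0],[0,0,0],[0,0,0],[0,0,0]]' --grip '[0,0,0,0,0,0]'

```text
time_s: 20.08
ee_pos: [0.5061, -0.2792, 0.0162]
eef_rot: [[-0.969, 0.246, 0.0], [0.246, 0.969, -0.0], [-0.0, -0.0, -1.0]]
contact_force: [-2.2, -0.2, 1.5]
width: 0.137
grip_force: 99.0
```

Call:
carry_out --slide '[[0,0,0.0006],[0,0,0.001],[0,0,0.001]]' --twist '[[0,0,0],[0,0,0],[0,0,0]]' --grip '[0,0,0]'

```text
time_s: 20.33
ee_pos: [0.5061, -0.2792, 0.0162]
eef_rot: [[-0.969, 0.246, -0.0], [0.246, 0.969, -0.0], [0.0, -0.0, -1.0]]
contact_force: [-5.0, 3.1, 8.2]
width: 0.141
grip_force: 100.0
```

Call:
carry_out --slide '[[0,0,0],[0,0,0],[0,0,0],[0,0,0],[0,0,0],[0,0,0],[0,0,0],[0,0,0],[0,0,-0.01],[0,0,-0.03],[0,0,-0.06],[0,0,-0.1],[0.02,0,-0.2],[0.02,0,-0.2],[0.02,0,-0.2],[0.02,0,-0.2],[0.02,0,-0.2]]' --twist '[[0,0,0],[0,0,0],[0,0,0],[0,0,0],[0,0,0],[0,0,0],[0,0,0],[0,0,0],[0,0,0],[0,0,0],[0,0,0],[0,0,0],[0,0,0],[0,0,0],[0,0,0],[0,0,0],[0,0,0]]' --grip '[0.14,0.14,0.2,0.3,0.4,0.45,0.45,0.45,0.45,0.45,0.45,0.45,0.45,0.45,0.45,0.45,0.45]' --force 25

```text
time_s: 21.75
ee_pos: [0.4906, -0.2752, 0.1756]
eef_rot: [[-0.969, 0.246, 0.001], [0.246, 0.969, -0.001], [-0.001, -0.0, -1.0]]
contact_force: [-0.2, 0.8, -0.5]
width: 0.45
grip_force: 0.0
```

Run:
```python
from h import *
o=get_obs();print(o["ee_pos"],o["contact_force"],o["width"])
w_=get_image("wrist");s=get_image("scene")
b=cv2.resize(s["frame"][130:350,90:430],(649,420),interpolation=cv2.INTER_CUBIC)
a=w_["frame"][60:340,180:380][::2,::2]
a=cv2.resize(w_["frame"][80:360,230:330],(150,420))
save("c8",np.hstack([a,b]))
```

```text
[ 0.49057276 -0.27522024  0.17557364] [-0.15365348  0.75135437 -0.46273484] 0.44951653818323284
```

View pics/c8.png

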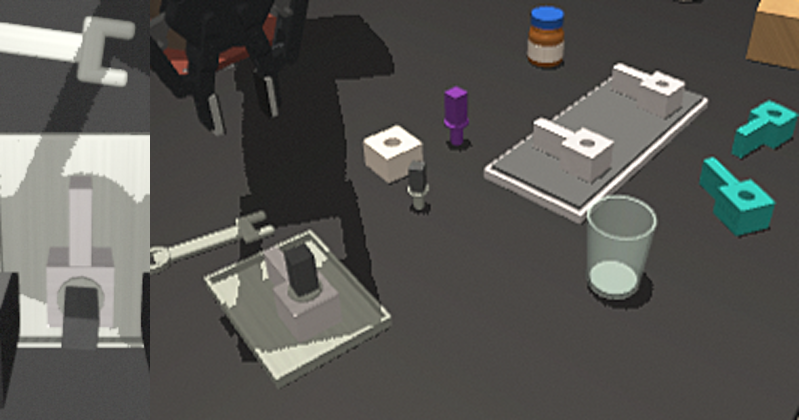

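The block lies flat inside the tray at (305,290) with the gauge seated. The other two blocks, the jar, the beaker and the wrench are where they were.

```bash
python3 -c "
from plant import hand_in;print(hand_in())"
```

```text
the job is handed in; nothing more can be done
None
```

The middle block (at y ≈ 0.13 m) was the first I tried and took the gauge fully home; it now lies flat in the tray with the gauge still in it, nothing else was disturbed, and the job was handed in at about 22 s.

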